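# Mark a moulded sample plaque in the pedal press

## Task

Take the orange sample plaque out of the grey rack and stand it, tab up, fully home in the aluminium slot of the blue marking press. With the plaque in place and let go, press the red pedal down to its stop, keep it there for about half a second, then let it spring all the way back up. Leave the white plaque, the spray can and the tape roll as they are, and leave the marked plaque standing in the press.

Things in the scene. Friction and masses are not known exactly. Their poses are not given: they have to be found in the camera images.
- orange_plaque: Loose orange moulded plaque standing on edge in one of the rack's two slots: a flat plate 60 wide (its x) x 6 thick (its y) x 70 tall (its z), with a grip tab 24 (x) x 14 (y) x 30 tall on the middle of its top edge, 100 mm tall in all, about 45 g. Origin: middle of its lower edge. A half turn about z makes no difference.
- orange_plaque_tab (a point): Middle of the orange plaque's grip tab, 85 mm above its lower edge; pinch the tab across its 14 mm (plaque's y) from above.
- white_plaque: White plaque of the same shape and size, in the other slot of the rack. Leave it.
- rack: Fixed grey plastic rack, 110 (x) x 150 (y) x 30 tall. Two slots along its x at y = -40 and +40, 9 wide, 64 long, floor 8 above the bench. Origin: centre of its underside. Either plaque may be in either slot.
- press: Fixed blue marking press. Base plate 200 (x) x 230 (y) x 16 thick. Origin: centre of its underside. In the press frame: the slot at y = +72, a grey marking head 60 x 46 at (+20, +12), top 78 above the bench, whose brass punch moves towards the slot with the pedal, and the red pedal at y = -62, its pad at the -x end.
- nest_floor (a point): Middle of the floor of the press's aluminium slot, 20 mm above the bench, at press (0, +72). Slot along the press's x: 72 long, 10 wide, 38 deep, its long sides flaring to about 19 wide at the mouth. Site axes are the press's axes. The plaque is home when its lower edge rests on this floor.
- pedal_pad (a point): Centre of the top of the red pedal pad (68 x 62 mm), moving with the pedal: about 86 mm above the bench when up, 43 mm at the stop. The pad slopes 0.35 rad up towards -x when up and is level at the stop.
- pedal_hinge (a point): Pedal hinge axis, along the press's y, 36 mm above the bench; the pad centre is 128 mm from it towards the press's -x.
- pedal (a joint): Pedal angle, rad: 0 up (the spring returns it), 0.35 down at its stop. Pushed on the pad's centre it needs about 4 N to start and 8 N to reach the stop.
- spray_can: Loose yellow spray can, 60 diameter, 170 tall, upright on the bench, origin under its base. Leave it.
- tape_roll: Loose green roll of tape lying flat, 90 diameter, 24 tall, origin under its centre. Leave it.
Not all that is in view belongs to the job. Several things have the shape of the orange_plaque; the one meant has the colours described above.

How it is judged:
By the outcome, as a careful person would: the job done as asked, in the order asked, and still so for the second after the job is handed in, with the robot touching nothing.
It also fails if it takes over 51 s, if anything falls off the work surface, if the arm or the gripper's body presses on something with over 40 N, if the wrist force passes 120 N, or if a joint passes its speed limit or range.

## Robot

A 6-joint arm with a two-finger parallel gripper is mounted at the origin on the work surface. World frame = base frame: x ahead of the robot, y to its left, z up, the work surface at z = 0. Lengths are in mm, angles in rad, forces in N, time in s.
With the tool pointing down it reaches from about 350 to 925 mm from the base axis. Payload 6.4 kg.
Tool frame: the origin (TCP) lies on the centre line of the jaws, within the pads' length; the fingertips stand 8 mm ahead of it and the grasp point (between the pads) lies 11 mm behind it; z points along the fingers, y is the line along which they close (so a half turn about z gives the same grasp; the last joint's range is limited). The gripper opens to 94 mm and grips with 3 to 60 N. Pads are 16 mm wide; open, the fingers measure 119 mm over their backs; the gripper's body (75 mm by 177 mm) begins 78 mm behind the grasp point.
Start: joints at [1.027, 0.245, 1.558, -0, 1.339, -0.174], TCP at [234.927, 606.072, 213.455] pointing down, gripper open.
Joint ranges: [-3.13, 3.13], [-1.02, 2.26], [0.13, 2.54], [-0.95, 4.09], [0.21, 2.88], [-2.74, 2.74]. Speed limits (rad/s): [2.57, 2.57, 3.14, 3.14, 3.14, 3.14].

## Interface

Orientations are given as a unit quaternion [x, y, z, w].
In Python, from station import * gives the robot as it stands.
- The arm moves only by the shell command python3 -m crank 'ROWS' [FORCE]. ROWS is JSON, a list that holds one entry, the list of rows, each a list of 7 numbers: the opening, from -1 (shut) to 1 (fully open), then the shift along the tool's x, y, z in mm, then the turn, a rotation vector about the tool's x, y, z in degrees. In form: [[[grip, dx, dy, dz, wx, wy, wz], ...]]. A call has 1 to 8 rows; each row is the pose to reach, as a shift and turn from the pose commanded when the call began, along the tool's axes at that moment; what a row does not reach only later rows make up. A row lasts 1/8 s, in which the tool goes at most 62.5 mm and 10.7 degrees, less where a joint would pass 70% of its speed; a pose out of reach is approached as far as the arm can. A call with a gripper value outside its range is refused whole. The fingers move at their own pace and stop on an object; FORCE is the grip in N (left out, the last holds). Time passes only in rows, so rows that repeat a pose let the fingers close. It gives the time, the measured TCP pose, the force, the opening and the grip force at its end, in the units of the state.
- get_state(): the state, without advancing time (a new reading comes with each control period).
- capture(name): name is "scene" or "top" or "wrist"; returns a dict with "image" (400x640x3 uint8, blue, green, red), "intrinsics" (3x3 intrinsics, pixels), "k1" (the pictures are not rectified: a ray, as slopes to the right and down, at radius r is drawn at 1 + k1 r^2 times it, then the intrinsics apply), "rvec" (rotation vector, rad) and "tvec" (3), from world to camera coordinates, as OpenCV has them; the wrist camera has in their place "mount" (4x4, takes a point from camera to tool coordinates, whose origin is the TCP and whose axes are the flange's). Camera axes: x right, y down, z forward; pixel columns grow to the right and rows downward; lengths in mm; the calibration is good to about 2 mm. A picture is of the moment at which its call begins: read the wrist's pose just before it. There is no depth.
- close_job(): hands the job in; it is judged then, once.
The state is a dict: "time_s": time; "joint_pos": joint angles; "joint_velocities": joint speeds; "tau": joint torques, N m; "eef_pos": TCP position; "orientation": TCP orientation; "contact_force": force on the tool from outside, world axes, zero at the start; "ft_torque": the same for the moment, N m; "gripper_width": opening from 0.0 (shut) to 1.0 (fully open); "grip_force": force on a finger pad.
Only numpy, scipy, OpenCV 4.12 (cv2) and the standard library are available. Lean on these libraries where they do the work, as an engineer would, in place of code of your own. Each camera call takes 0.05 s, during which the arm holds its last target. There are 200 camera calls.

## Working session

There is one attempt and no reset: what is moved stays moved. The work goes in short steps, Python scripts to look and compute and a shell command to move; the robot and the scene stay as the last step left them, time stands still between calls to the robot, and variables do not carry over. Pictures are saved under pics/ and viewed, at most 10 in all, crops included, and the job is handed in when it is done.

```bash
mkdir -p pics; cat > h.py <<'E'
from station import *
import numpy as np, cv2, pickle
from scipy.spatial.transform import Rotation as R
def cam(name):
    s=get_state(); c=capture(name)
    if 'mount' in c:
        T=np.eye(4);T[:3,:3]=R.from_quat(s['orientation']).as_matrix();T[:3,3]=s['eef_pos']
        M=T@np.array(c['mount']); c['Rwc']=M[:3,:3];c['o']=M[:3,3]
    else:
        r=cv2.Rodrigues(np.array(c['rvec'],float))[0]; c['Rwc']=r.T;c['o']=-r.T@np.array(c['tvec'],float).ravel()
    return c
def ray(c,u,v):
    K=np.array(c['intrinsics']);d=np.array([c['k1'],0,0,0],float)
    p=cv2.undistortPoints(np.array([[[u,v]]],float),K,d)[0,0]
    return c['Rwc']@np.array([p[0],p[1],1.])
def onz(c,u,v,z):
    r=ray(c,u,v); return c['o']+r*(z-c['o'][2])/r[2]
def proj(c,P):
    q=c['Rwc'].T@(np.array(P,float)-c['o']); 
    return cv2.projectPoints(q.reshape(1,1,3),np.zeros(3),np.zeros(3),np.array(c['intrinsics']),np.array([c['k1'],0,0,0],float))[0].ravel()
def tri(l): # list of (c,u,v)
    A=0;b=0
    for c,u,v in l:
        r=ray(c,u,v);r/=np.linalg.norm(r);P=np.eye(3)-np.outer(r,r);A=A+P;b=b+P@c['o']
    return np.linalg.solve(A,b)
E
python3 - <<'E'
from h import *
d={n:cam(n) for n in('scene','top','wrist')}
pickle.dump(d,open('d.pkl','wb'))
for n in d: cv2.imwrite(f'pics/{n}0.png',d[n]['image']); print(n,d[n]['o'],d[n]['Rwc'][:,2],d[n]['intrinsics'],d[n]['k1'])
print(get_state())
E
```

```text
scene [1267.56179919 -431.03852589  737.65215047] [-0.63091586  0.48563402 -0.60506593] [[382.03605047   0.         319.01614608]
 [  0.         382.03605047 204.45761781]
 [  0.           0.           1.        ]] -0.036893670676820034
top [ 434.10517608   76.67722403 1256.46493514] [ 0.16502237 -0.01788195 -0.98612771] [[420.07648745   0.         320.16615106]
 [  0.         420.07648745 201.14396621]
 [  0.           0.           1.        ]] -0.0777333503319444
wrist [157.62270141 634.34526601 384.13374318] [ 0.26054602 -0.10233408 -0.96002266] [[277.42345353   0.         323.88257652]
 [  0.         277.42345353 198.50576879]
 [  0.           0.           1.        ]] -0.0228909725967942
{'time_s': 0.15, 'joint_pos': array([ 1.02689784e+00,  2.45647208e-01,  1.55871538e+00, -1.43894593e-05,
        1.33868956e+00, -1.74079736e-01]), 'joint_velocities': array([ 0.00073661, -0.00206368, -0.00411178, -0.00179733,  0.00136555,
       -0.00026367]), 'tau': array([ 8.85266818e-04, -4.16263998e+01, -3.14982533e+01,  6.84320368e-02,
        3.16055026e-02, -8.46609055e-05]), 'eef_pos': array([234.69405576, 605.67731808, 212.61260922]), 'orientation': array([ 1.83855775e-01,  9.82952960e-01, -6.85689735e-04, -2.49827270e-04]), 'contact_force': array([-0.15520541, -0.70201127, -0.72368092]), 'ft_torque': array([-0.0010325 , -0.01004575,  0.00755116]), 'grip_force': 0.0, 'gripper_width': 0.9993800961007152}
```

View pics/scene0.png

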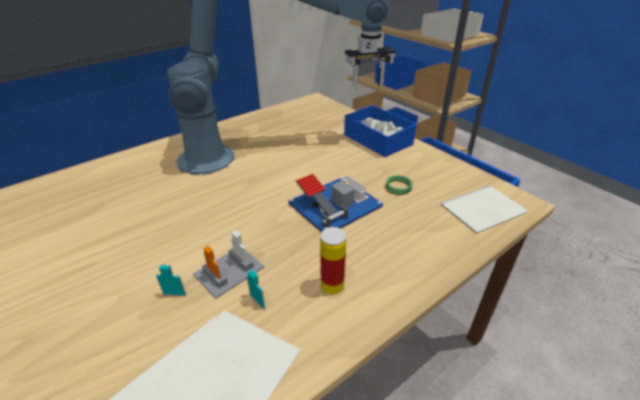

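View pics/top0.png

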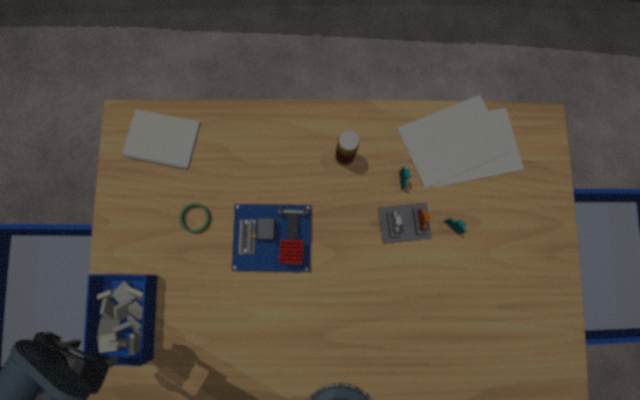

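The scene shows three plaque-shaped kinds of thing: orange (top image 424,217; scene 211,262), white (396,220), and teal (405,178) and (456,226). The orange one, in the grey rack's right-hand slot, is the one meant. The press is at (272,238), with its slot at (247,238) and its pedal pad at (290,252).

```bash
python3 - <<'E'
from h import *
d=pickle.load(open('d.pkl','rb'));c=d['top'];im=c['image'];hsv=cv2.cvtColor(im,cv2.COLOR_BGR2HSV)
def mask(lo,hi,box,img=hsv):
    m=cv2.inRange(img,np.array(lo),np.array(hi));k=np.zeros_like(m);x0,y0,x1,y1=box;k[y0:y1,x0:x1]=255;return m&k
def rect(m,z,nm):
    cs,_=cv2.findContours(m,0,2); k=max(cs,key=cv2.contourArea); r=cv2.minAreaRect(np.vstack([k for k in cs if cv2.contourArea(k)>15])); b=cv2.boxPoints(r)
    P=np.array([onz(c,u,v,z)[:2] for u,v in b]); print(nm,r,'ctr',P.mean(0).round(1));
    for i in range(4):
        e=P[(i+1)%4]-P[i]; print('   edge',np.linalg.norm(e).round(1),np.degrees(np.arctan2(e[1],e[0])).round(1))
rect(mask([100,120,40],[125,255,255],(222,195,325,282)),16,'plate')
rect(mask([0,170,90],[6,255,255],(270,230,315,275))|mask([174,170,90],[180,255,255],(270,230,315,275)),86,'pedal')
rect(mask([7,170,90],[18,255,255],(410,195,435,240)),100,'orange')
rect(mask([0,0,40],[180,70,255],(370,195,440,250)),30,'rack')
rect(mask([0,0,150],[180,60,255],(230,205,262,262)),58,'slot')
a=cv2.resize(im[190:280,225:315],None,fx=4.4,fy=5,interpolation=2);b=cv2.resize(im[190:280,370:460],None,fx=4.4,fy=5,interpolation=2)
cv2.imwrite('pics/crop1.png',np.hstack([a,b]))
s=d['scene']['image'];a=cv2.resize(s[220:310,150:270],None,fx=3.3,fy=5,interpolation=2);b=cv2.resize(s[170:230,285:385],None,fx=4,fy=7.5,interpolation=2)
cv2.imwrite('pics/crop2.png',np.hstack([a,b]))
E
```

```text
plate ((271.4137268066406, 237.6746368408203), (75.47686004638672, 65.35309600830078), 1.847610354423523) ctr [533.1 198.3]
   edge 193.2 -0.1
   edge 225.7 -91.7
   edge 193.0 178.3
   edge 220.5 88.3Traceback (most recent call last):
  File "<stdin>", line 11, in <module>
  File "<stdin>", line 6, in rect
    return _nx.concatenate(arrs, 0, dtype=dtype, casting=casting)
           ~~~~~~~~~~~~~~~^^^^^^^^^^^^^^^^^^^^^^^^^^^^^^^^^^^^^^^
ValueError: need at least one array to concatenate
```

```bash
python3 - <<'E'
from h import *
d=pickle.load(open('d.pkl','rb'));c=d['top'];im=c['image'];hsv=cv2.cvtColor(im,cv2.COLOR_BGR2HSV)
print(hsv[252,291],hsv[217,424],hsv[238,247],hsv[235,404])
def mask(lo,hi,box,img=hsv):
    m=cv2.inRange(img,np.array(lo),np.array(hi));k=np.zeros_like(m);x0,y0,x1,y1=box;k[y0:y1,x0:x1]=255;return m&k
def rect(m,z,nm):
    cs,_=cv2.findContours(m,0,2)
    if not cs: print(nm,'none');return
    r=cv2.minAreaRect(np.vstack(cs)); b=cv2.boxPoints(r)
    P=np.array([onz(c,u,v,z)[:2] for u,v in b]); print(nm,r,'ctr',P.mean(0).round(1));
    for i in range(2):
        e=P[(i+1)%4]-P[i]; print('   edge',np.linalg.norm(e).round(1),np.degrees(np.arctan2(e[1],e[0])).round(1))
rect(mask([0,150,60],[6,255,255],(270,230,315,275))|mask([174,150,60],[180,255,255],(270,230,315,275)),86,'pedal')
rect(mask([5,180,100],[20,255,255],(414,195,432,240)),100,'orange')
rect(mask([0,0,40],[180,70,255],(370,195,440,250)),30,'rack')
rect(mask([0,0,120],[180,80,255],(230,205,262,262)),58,'slot')
a=cv2.resize(im[190:280,225:315],None,fx=4.4,fy=5,interpolation=2);b=cv2.resize(im[190:280,370:460],None,fx=4.4,fy=5,interpolation=2)
cv2.imwrite('pics/crop1.png',np.clip(1.8*np.hstack([a,b]),0,255).astype(np.uint8))
E
```

```text
[  0 208  87] [ 11 224  82] [ 0  7 76] [30  4 70]
pedal ((291.0, 251.5), (23.0, 22.0), 90.0) ctr [488.5 136.4]
   edge 61.2 -89.9
   edge 63.5 -179.7
orange ((426.4000244140625, 216.7000274658203), (6.640782833099365, 3.4785051345825195), 71.56504821777344) ctr [ 584.1 -241.9]
   edge 10.0 -71.9
   edge 18.6 -163.6
rack ((404.4307861328125, 222.4461669921875), (36.96234893798828, 49.6138916015625), 82.87498474121094) ctr [ 576.4 -195. ]
   edge 149.8 -82.8
   edge 110.1 -175.2
slot none
```

View pics/crop1.png

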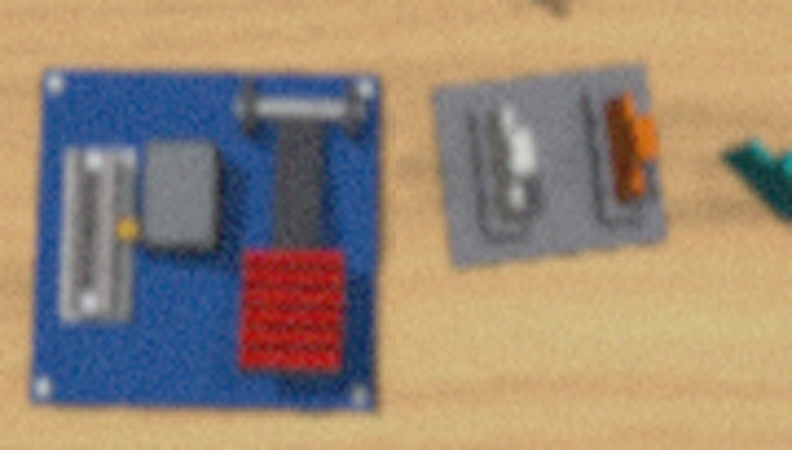

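The crop confirms the orange plaque in the grey rack's slot at lower y (crop 630,150), with teal and white as the others. Next I move above the rack for a close look.

```bash
cat > sh.py <<'E'
import sys
from h import *
x,y,z,yaw=map(float,sys.argv[1:5]) # target TCP, yaw=world angle of tool y, pointing down
s=get_state();r=R.from_quat(s['orientation'])
t=np.radians(yaw);Y=np.array([np.cos(t),np.sin(t),0]);Z=np.array([0,0,-1.]);X=np.cross(Y,Z)
T=R.from_matrix(np.c_[X,Y,Z])
print('shift',(r.inv().apply(np.array([x,y,z])-s['eef_pos'])).round(1),'turn',np.degrees((r.inv()*T).as_rotvec()).round(1),'t',s['time_s'])
E
python3 sh.py 575 -215 260 96; sed -i 's/^$//' sh.py
```

```text
shift [-613.9 -642.3  -46.6] turn [ -0.1  -0.  -27.2] t 0.15
```

```bash
python3 -m crank '[[[1,-300,-310,-47,0,0,-27],[1,-614,-642,-47,0,0,-27],[1,-614,-642,-47,0,0,-27],[1,-614,-642,-47,0,0,-27],[1,-614,-642,-47,0,0,-27],[1,-614,-642,-47,0,0,-27],[1,-614,-642,-47,0,0,-27],[1,-614,-642,-47,0,0,-27]]]' 20; python3 sh.py 575 -215 260 96
```

```text
time_s: 1.15
eef_pos: [426.1, 144.7, 241.6]
orientation: [-0.051, 0.999, 0.0, 0.0]
contact_force: [1.1, 0.1, 0.2]
gripper_width: 1.002
grip_force: 0.0
shift [-111.7 -373.   -18.4] turn [ 0.   0.  -0.2] t 1.15
```

```bash
python3 -m crank '[[[1,-112,-373,-18,0,0,0],[1,-112,-373,-18,0,0,0],[1,-112,-373,-18,0,0,0],[1,-112,-373,-18,0,0,0],[1,-112,-373,-18,0,0,0],[1,-112,-373,-18,0,0,0],[1,-112,-373,-18,0,0,0],[1,-112,-373,-18,0,0,0]]]'; python3 - <<'E'
from h import *
c=cam('wrist');pickle.dump(c,open('w1.pkl','wb'));cv2.imwrite('pics/w1.png',c['image']);print(get_state()['eef_pos'])
hsv=cv2.cvtColor(c['image'],cv2.COLOR_BGR2HSV)
m=cv2.inRange(hsv,np.array([5,150,60]),np.array([20,255,255]));m=cv2.morphologyEx(m,cv2.MORPH_OPEN,np.ones((3,3)))
cs,_=cv2.findContours(m,0,2)
for k in cs:
    if cv2.contourArea(k)>200: print(cv2.contourArea(k),cv2.boundingRect(k))
for P in [(580.6,-234.8,108),(580.6,-234.8,93),(576.4,-195,30)]: print(proj(c,P))
E
```

```text
time_s: 2.15
eef_pos: [574.7, -213.1, 258.8]
orientation: [-0.05, 0.999, 0.001, -0.001]
contact_force: [0.0, 0.4, 0.2]
gripper_width: 1.003
grip_force: 0.0
[ 574.61707845 -212.09186805  258.96649923]
228.5 (296, 180, 12, 27)
[306.0568222  192.48810651]
[306.77495626 189.39765598]
[336.40197695 178.6746771 ]
```

View pics/w1.png

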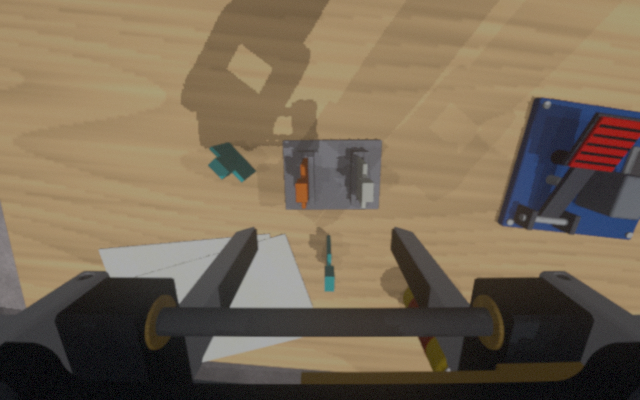

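The wrist picture shows the rack at (332,175), orange tab at (302,193), white at (365,190), teal at (232,162) and (330,265). The tool's yaw matches the rack. I'll go lower with the jaws part-closed and look again.

```bash
python3 sh.py 579 -238 190 96; python3 -m crank '[[[0,-4,-24,65,0,0,0],[0,-4,-24,65,0,0,0],[0,-4,-24,65,0,0,0],[0,-4,-24,65,0,0,0]]]'; python3 - <<'E'
from h import *
for i in range(2):
    c=cam('wrist');s=get_state();print(s['eef_pos'],s['orientation'])
pickle.dump(c,open('w2.pkl','wb'));im=c['image']
hsv=cv2.cvtColor(im,cv2.COLOR_BGR2HSV)
cv2.imwrite('pics/w2.png',cv2.resize(im[100:300,200:440],None,fx=3.2,fy=2.95,interpolation=2))
for vt in(60,80,100,120,140):
  m=cv2.inRange(hsv,np.array([4,150,vt]),np.array([20,255,255]))
  m[:120]=0;m[320:]=0
  cs,_=cv2.findContours(m,0,2)
  k=max(cs,key=cv2.contourArea);r=cv2.minAreaRect(k);print(vt,cv2.contourArea(k),r,onz(c,*r[0],108))
E
```

```text
shift [ -1.8 -26.3  68.9] turn [ 0.1 -0.  -0.2] t 2.2
time_s: 2.7
eef_pos: [582.4, -236.1, 197.1]
orientation: [-0.051, 0.999, -0.001, 0.002]
contact_force: [0.2, -0.5, 0.1]
gripper_width: 0.608
grip_force: 0.0
[ 582.40630061 -236.26977486  197.03730522] [-0.05118526  0.99868739 -0.00105018  0.00156676]
[ 582.31575564 -236.39946933  196.75755482] [-5.10904953e-02  9.98692523e-01 -9.76417004e-04  1.43233884e-03]
60 395.5 ((320.0584411621094, 190.5523223876953), (59.02009963989258, 12.591692924499512), 86.8201675415039) [ 568.48512548 -242.56211859  108.        ]
80 395.5 ((320.0584411621094, 190.5523223876953), (59.02009963989258, 12.591692924499512), 86.8201675415039) [ 568.48512548 -242.56211859  108.        ]
100 252.0 ((321.0, 206.0), (28.0, 12.0), 90.0) [ 584.07226734 -240.08278841  108.        ]
120 154.5 ((321.0, 207.5), (12.0, 25.0), 0.0) [ 585.62276044 -239.92754799  108.        ]
140 144.5 ((320.5, 210.5), (19.0, 11.0), 90.0) [ 588.79007144 -240.10868282  108.        ]
```

View pics/w2.png

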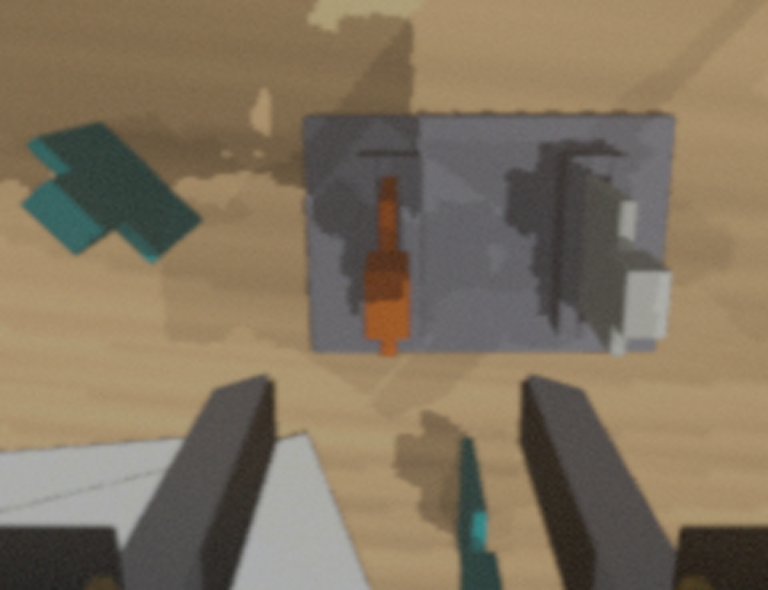

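Crop: the orange tab's top face is centred near full-image (321,203), and the jaw midline is at 324. That puts the tab at about (580.5,-239). Going down to grasp.

```bash
python3 sh.py 580.5 -239.2 86 96.0
```

```text
shift [  2.4  -2.4 110.8] turn [-0.1  0.2 -0.1] t 2.8
```

```bash
python3 -m crank '[[[0,2,-2.5,30,0,0,0],[0,2,-2.5,75,0,0,0],[0,2,-2.5,110,0,0,0],[0,2,-2.5,110,0,0,0],[-1,2,-2.5,110,0,0,0],[-1,2,-2.5,110,0,0,0],[-1,2,-2.5,110,0,0,0],[-1,2,-2.5,110,0,0,0]]]' 25;  python3 -m crank '[[[-1,0,0,0,0,0,0],[-1,0,0,0,0,0,0],[-1,0,0,0,0,0,0]]]'; python3 sh.py 580.5 -239.2 86 96.0
```

```text
time_s: 3.8
eef_pos: [580.2, -239.7, 85.5]
orientation: [-0.051, 0.999, -0.001, 0.001]
contact_force: [-0.2, -0.0, 1.3]
gripper_width: 0.149
grip_force: 25.0
time_s: 4.18
eef_pos: [580.2, -239.7, 85.5]
orientation: [-0.051, 0.999, -0.001, 0.001]
contact_force: [-0.4, -0.1, 6.2]
gripper_width: 0.149
grip_force: 25.0
shift [-0.3  0.5 -0.5] turn [-0.1  0.1 -0.2] t 4.175
```

Grasped (14 mm). Lift and carry to beside the press to look at the slot.

```bash
python3 -m crank '[[[-1,0,0,-15,0,0,0],[-1,0,0,-45,0,0,0],[-1,0,0,-100,0,0,0],[-1,0,0,-160,0,0,0],[-1,0,0,-175,0,0,0],[-1,0,0,-175,0,0,0]]]'; python3 sh.py 605 250 260 88.5
```

```text
time_s: 4.92
eef_pos: [579.8, -239.2, 260.1]
orientation: [-0.051, 0.999, -0.0, 0.001]
contact_force: [-0.4, -0.7, -0.5]
gripper_width: 0.148
grip_force: 25.0
shift [-7.460e+01  4.842e+02 -2.000e-01] turn [-0.   0.1  7.3] t 4.925
```

```bash
python3 -m crank '[[[-1,-10,50,0,0,0,1],[-1,-25,120,0,0,0,3],[-1,-40,180,0,0,0,5],[-1,-50,240,0,0,0,7],[-1,-60,300,0,0,0,7.3],[-1,-70,360,0,0,0,7.3],[-1,-75,420,0,0,0,7.3],[-1,-75,484,0,0,0,7.3]]]'; python3 -m crank '[[[-1,0,0,0,0,0,0],[-1,0,0,0,0,0,0],[-1,0,0,0,0,0,0],[-1,0,0,0,0,0,0]]]'; python3 - <<'E'
from h import *
c=cam('wrist');s=get_state();print(s['eef_pos'],s['orientation'])
pickle.dump(c,open('w3.pkl','wb'));im=c['image'];cv2.imwrite('pics/w3.png',im)
for P in [(535,270,58),(533,198,16)]: print(proj(c,P))
print(proj(c,c['o']))if 0 else None
E
```

```text
time_s: 5.92
eef_pos: [603.8, 249.0, 255.5]
orientation: [0.013, 1.0, -0.001, -0.003]
contact_force: [0.9, 0.0, -0.3]
gripper_width: 0.143
grip_force: 25.0
time_s: 6.42
eef_pos: [605.8, 245.9, 259.2]
orientation: [0.014, 1.0, -0.0, -0.0]
contact_force: [0.1, 0.1, -0.5]
gripper_width: 0.146
grip_force: 25.0
[605.79998241 246.11004644 259.3431036 ] [ 1.38733172e-02  9.99903757e-01 -2.98688012e-05 -8.51021924e-05]
[341.62324742 126.7410306 ]
[290.13949517 125.85496625]
```

View pics/w3.png

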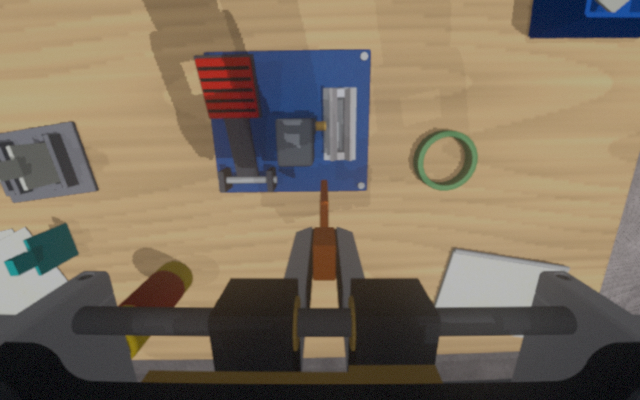

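The picture shows the press slot block spanning (322–356, 88–160), pedal pad at (228,87), and the plaque held between the jaws at (324,220). Now measuring the block and plate.

```bash
python3 - <<'E'
from h import *
c=pickle.load(open('w3.pkl','rb'));im=c['image'];hsv=cv2.cvtColor(im,cv2.COLOR_BGR2HSV)
m=cv2.inRange(hsv,np.array([100,120,30]),np.array([125,255,255]));m[:, :180]=0;m[:,400:]=0;m[220:]=0
cs,_=cv2.findContours(m,0,1);h=cv2.convexHull(np.vstack([k for k in cs if len(k)>20]))[:,0,:]
W=np.array([onz(c,u,v,16)[:2] for u,v in h]);r=cv2.minAreaRect(W.astype(np.float32));print('plate',r)
def fit(P): 
    x=np.array(P);l=cv2.fitLine(x.astype(np.float32),cv2.DIST_HUBER,0,.01,.01).ravel();return l.round(3),np.degrees(np.arctan2(l[1],l[0])).round(2)
# right edge (y+), top edge (x-), bottom edge
R_=[onz(c,np.where(m[v])[0].max()+.5,v,16)[:2] for v in range(70,175)];print('y+ edge',fit(R_))
T_=[onz(c,u,np.where(m[:,u])[0].min()-.5,16)[:2] for u in range(275,360)];print('x- edge',fit(T_))
B_=[onz(c,u,np.where(m[:,u])[0].max()+.5,16)[:2] for u in range(285,315)];print('x+ edge',fit(B_))
# block: pixels not blue inside region
b=cv2.inRange(hsv,np.array([0,0,60]),np.array([180,80,255]));k=np.zeros_like(b);k[80:170,319:360]=255;b&=k
b=cv2.morphologyEx(b,cv2.MORPH_OPEN,np.ones((2,2)))
cs,_=cv2.findContours(b,0,1);h=np.vstack([k for k in cs if cv2.contourArea(k)>10])[:,0,:]
W=np.array([onz(c,u,v,58)[:2] for u,v in h]);print('block',cv2.minAreaRect(h.astype(np.float32)),cv2.minAreaRect(W.astype(np.float32)))
cv2.imwrite('pics/w3c.png',cv2.resize(im[75:175,305:375],None,fx=8,fy=6,interpolation=2))
# grayscale profile across block
g=cv2.cvtColor(im,cv2.COLOR_BGR2GRAY)
print(g[100:118,314:364].mean(0).round().astype(int));print(g[132:150,314:364].mean(0).round().astype(int))
print('col',g[80:170,338:342].mean(1).round().astype(int))
E
```

```text
plate ((531.3097534179688, 197.62698364257812), (223.42620849609375, 195.47828674316406), 88.75875091552734)
y+ edge (array([ 1.00000e+00, -2.70000e-02,  5.36218e+02,  3.08927e+02],
      dtype=float32), np.float32(-1.52))
x- edge (array([2.80000e-02, 1.00000e+00, 4.35321e+02, 2.58471e+02], dtype=float32), np.float32(88.42))
x+ edge (array([ 1.80000e-02, -1.00000e+00,  6.29079e+02,  2.10476e+02],
      dtype=float32), np.float32(-88.99))
block ((340.0, 124.5), (73.0, 34.0), 90.0) ((533.6558837890625, 268.0593566894531), (44.63322067260742, 92.23257446289062), 88.48831939697266)
[ 67  67  68  70  70  71  68  61  64  85 102 106 108 109 111 124 136 141
 138 133 133 134 132 125 119 118 119 120 114 101 103 112 115 116 116 125
 148 162 166 166 166 155 123  90  81  81  81  82  82  83]
[ 59  65  70  71  72  73  72  69  66  75  94 104 108 108 108 117 129 134
 131 128 125 126 131 138 129 115 111 105  97  92 101 108 111 110 109 126
 149 161 166 168 164 138 101  82  80  81  81  81  81  81]
col [ 80  81  81  81  81  79  79  97 136 166 180 182 181 182 181 179 165 132
 104 103 114 119 121 120 120 120 121 121 120 120 119 120 118 120 119 118
 116 117 117 118 119 119 123 124 123 120 120 122 122 121 120 121 120 119
 120 120 120 119 120 118 118 116 113 114 114 114 112 110 104 101  93  99
 130 156 163 163 164 163 162 146 103  76  74  72  73  74  74  72  74  74]
```

View pics/w3c.png

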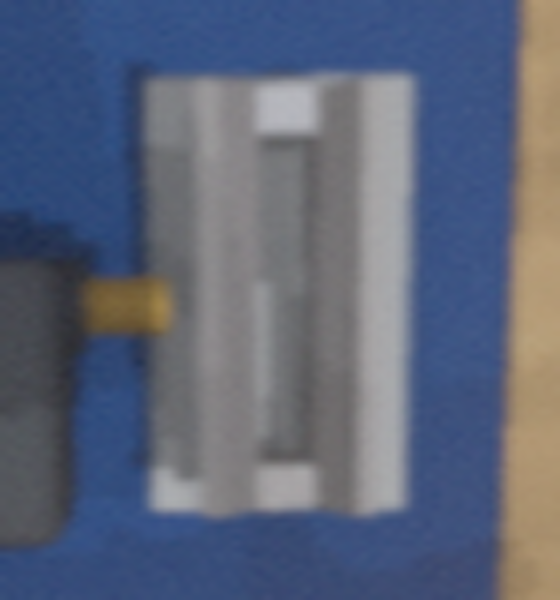

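```bash
python3 - <<'E'
from h import *
c=pickle.load(open('w3.pkl','rb'));im=c['image'];hsv=cv2.cvtColor(im,cv2.COLOR_BGR2HSV)
s=get_state();r=R.from_quat(s['orientation'])
m=cv2.inRange(hsv,np.array([4,140,40]),np.array([20,255,255]));m[:170]=0;m[300:]=0;m[:,:305]=0;m[:,345:]=0
ys,xs=np.where(m);
for v in (ys.min(),ys.min()+1,ys.min()+3,190,200,210,220,228,235,245,260,270): 
    q=xs[ys==v]; print(v,q.min() if len(q) else 0,q.max() if len(q) else 0)
for off in(-3,0,3):
  print(off,[proj(c,s['eef_pos']+r.apply(p)).round(1) for p in ((30+off,0,77.5),(30+off,0,7.5),(12+off,0,7.5),(12+off,0,-22.5),(-12+off,0,-22.5))])
print(onz(c,340.9,92,58),onz(c,340.9,156,58))
E
python3 sh.py 533.6 269.4 200 88.5
```

```text
181 323 324
182 322 325
184 322 325
190 322 325
200 321 327
210 321 327
220 321 327
228 315 332
235 314 334
245 313 335
260 312 335
270 312 335
-3 [array([325.2, 180.8]), array([325.8, 203.5]), array([325.7, 228.2]), array([326. , 247.7]), array([325.9, 283.1])]
0 [array([325.2, 177.6]), array([325.8, 199.2]), array([325.7, 224.2]), array([326., 243.]), array([326. , 278.8])]
3 [array([325.2, 174.4]), array([325.8, 194.9]), array([325.7, 220.1]), array([326.1, 238.3]), array([326. , 274.5])]
[492.31722619 269.54305352  58.        ] [573.06347551 268.63653572  58.        ]
shift [72.8 21.3 59.4] turn [-0.  -0.  -0.1] t 6.475
```

```bash
python3 -m crank '[[[-1,30,10,20,0,0,0],[-1,76,22.5,40,0,0,0],[-1,76,22.5,60,0,0,0],[-1,76,22.5,90,0,0,0],[-1,76,22.5,112,0,0,0],[-1,76,22.5,112,0,0,0],[-1,76,22.5,112,0,0,0],[-1,76,22.5,112,0,0,0]]]' 25; python3 sh.py 530.3 270.5 97.5 88.5;python3 - <<'E'
from h import *
c=cam('wrist');im=c['image']
cv2.imwrite('pics/w4.png',cv2.resize(im[60:310,220:430],None,fx=3.2,fy=2.4,interpolation=2))
E
```

```text
time_s: 7.48
eef_pos: [531.2, 271.9, 148.9]
orientation: [0.013, 1.0, 0.0, 0.001]
contact_force: [0.5, -0.9, 0.2]
gripper_width: 0.146
grip_force: 25.0
shift [ 1.  -1.4 51.4] turn [ 0.   0.1 -0. ] t 7.475
```

View pics/w4.png

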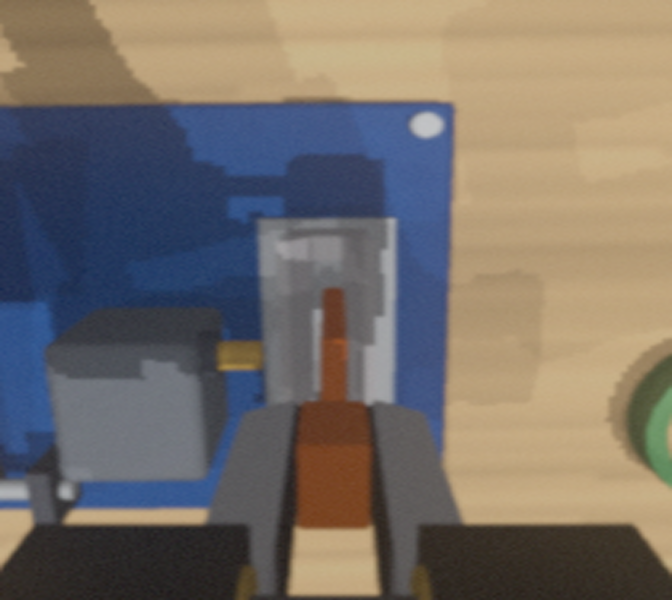

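The crop shows the plaque's near end at full-image (324,181) above the block, whose near end is at row 151, columns 301–344. The plaque is about 2 mm too far in +y. Checking x by rays.

```bash
python3 - <<'E'
from h import *
c=cam('wrist');print(onz(c,322.6,151.2,58),onz(c,301.3,151.2,58),onz(c,344,151.2,58),onz(c,324.4,180.8,71.4),get_state()['eef_pos'])
E
python3 sh.py 530.3 270 120 88.5
```

```text
[478.83068097 271.07271602  58.        ] [478.30518963 251.08216045  58.        ] [479.34668729 291.16008949  58.        ] [504.27613014 272.07977404  71.4       ] [530.86310489 271.89111049 148.58079986]
shift [ 0.6 -1.9 28.6] turn [0.  0.1 0. ] t 7.575
```

```bash
python3 -m crank '[[[-1,0.5,-1.5,4,0,0,0],[-1,0.5,-1.5,12,0,0,0],[-1,0.5,-1.5,20,0,0,0],[-1,0.5,-1.5,26,0,0,0],[-1,0.5,-1.5,31,0,0,0],[-1,0.5,-1.5,36,0,0,0],[-1,0.5,-1.5,40,0,0,0],[-1,0.5,-1.5,40,0,0,0]]]'; python3 sh.py 530.3 270 97.5 88.5
```

```text
time_s: 8.57
eef_pos: [529.4, 270.2, 107.1]
orientation: [0.013, 1.0, -0.0, -0.0]
contact_force: [0.4, 0.3, -0.2]
gripper_width: 0.146
grip_force: 25.0
shift [-0.9 -0.2  9.6] turn [-0. -0.  0.] t 8.575
```

Inside the slot (lower edge at about z 30), no force. Continue to the floor.

```bash
python3 -m crank '[[[-1,0,0,3,0,0,0],[-1,0,0,6,0,0,0],[-1,0,0,8,0,0,0],[-1,0,0,9,0,0,0],[-1,0,0,9,0,0,0]]]'; python3 sh.py 530.3 270 97.5 88.5
```

```text
time_s: 9.2
eef_pos: [529.5, 270.3, 98.4]
orientation: [0.013, 1.0, -0.0, -0.0]
contact_force: [0.3, -0.4, -1.1]
gripper_width: 0.145
grip_force: 25.0
shift [-0.8 -0.3  0.9] turn [-0. -0.  0.] t 9.2
```

```bash
python3 -m crank '[[[-1,0,0,1,0,0,0],[-1,0,0,2,0,0,0],[-1,0,0,3,0,0,0],[-1,0,0,3,0,0,0]]]'; python3 sh.py 530.3 270 97.5 88.5
```

```text
time_s: 9.7
eef_pos: [530.0, 270.4, 97.5]
orientation: [0.013, 1.0, -0.0, 0.0]
contact_force: [-3.3, -0.9, 9.4]
gripper_width: 0.144
grip_force: 25.0
shift [-0.4 -0.4 -0. ] turn [-0.  0.  0.] t 9.7
```

Seated: contact at exactly the expected height. Release, rise, and measure the pedal.

```bash
python3 -m crank '[[[-0.2,0,0,0,0,0,0],[-0.2,0,0,0,0,0,0],[-0.2,0,0,0,0,0,0],[-0.2,0,0,-20,0,0,0],[-0.2,0,0,-60,0,0,0],[-0.2,0,0,-110,0,0,0],[-1,0,0,-110,0,0,0],[-1,0,0,-110,0,0,0]]]' 25; python3 - <<'E'
from h import *
c=pickle.load(open('w3.pkl','rb'));hsv=cv2.cvtColor(c['image'],cv2.COLOR_BGR2HSV)
m=(cv2.inRange(hsv,np.array([0,150,50]),np.array([4,255,255]))|cv2.inRange(hsv,np.array([175,150,50]),np.array([180,255,255])));m[:,:180]=0;m[:,280:]=0;m[140:]=0
cs,_=cv2.findContours(m,0,2);h=cv2.convexHull(np.vstack(cs));q=cv2.approxPolyDP(h,6,True)[:,0]
for u,v in q: print((u,v),onz(c,u,v,86).round(1),onz(c,u,v,97).round(1),onz(c,u,v,75).round(1))
c=cam('wrist');cv2.imwrite('pics/w5.png',c['image'])
E
python3 sh.py 490 137 160 88.5
```

```text
time_s: 10.7
eef_pos: [529.5, 270.3, 205.9]
orientation: [0.013, 1.0, 0.0, 0.0]
contact_force: [0.2, -0.2, -0.6]
gripper_width: 0.228
grip_force: 0.0
(np.int32(249), np.int32(58)) [455.1 164.   86. ] [457.3 166.6  97. ] [452.9 161.3  75. ]
(np.int32(257), np.int32(116)) [518.7 167.3  86. ] [518.9 169.9  97. ] [518.6 164.8  75. ]
(np.int32(210), np.int32(117)) [518.1 110.7  86. ] [518.2 115.1  97. ] [517.9 106.4  75. ]
(np.int32(195), np.int32(59)) [454.  102.1  86. ] [456.2 106.7  97. ] [451.8  97.5  75. ]
shift [  35.4 -134.    44.8] turn [-0.  -0.1  0. ] t 10.75
```

View pics/w5.png

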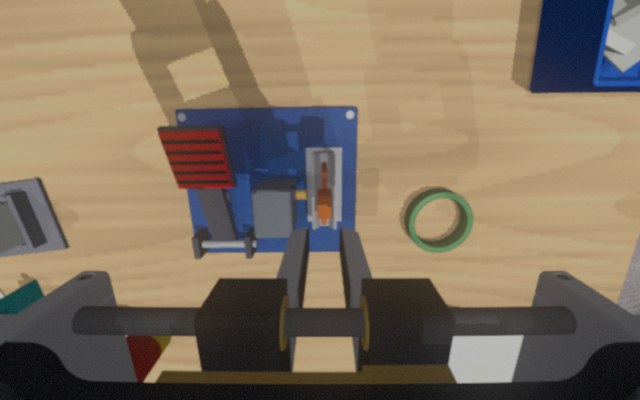

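The plaque stands in the slot (324,190), released. The pedal pad is centred at about (488,137.5). Moving over it with jaws shut.

```bash
python3 -m crank '[[[-1,15,-50,0,0,0,0],[-1,30,-100,0,0,0,0],[-1,41.5,-134,0,0,0,0],[-1,41.5,-134,20,0,0,0],[-1,41.5,-134,60,0,0,0],[-1,41.5,-134,90,0,0,0],[-1,41.5,-134,90,0,0,0],[-1,41.5,-134,90,0,0,0]]]' 25; python3 sh.py 484 137.5 51 88.5
```

```text
time_s: 11.75
eef_pos: [484.9, 137.4, 116.0]
orientation: [0.013, 1.0, -0.0, 0.0]
contact_force: [-0.3, -0.4, 0.5]
gripper_width: 0.004
grip_force: 0.0
shift [ 0.9  0.  65. ] turn [-0.  0.  0.] t 11.75
```

```bash
python3 -m crank '[[[-1,0.5,0,12,0,0,0],[-1,0.5,0,20,0,0,0],[-1,0.5,0,28,0,0,0],[-1,0.5,0,35,0,0,0],[-1,0.5,0,42,0,0,0],[-1,0.5,0,49,0,0,0],[-1,0.5,0,55,0,0,0],[-1,0.5,0,57,0,0,0]]]'; python3 sh.py 484 137.5 51 88.5
```

```text
time_s: 12.75
eef_pos: [483.6, 137.4, 57.9]
orientation: [0.013, 1.0, -0.0, -0.001]
contact_force: [-4.1, 0.2, 6.1]
gripper_width: 0.006
grip_force: 2.4
shift [-0.4  0.1  6.9] turn [-0.  -0.1  0. ] t 12.75
```

```bash
python3 -m crank '[[[-1,0,0,4,0,0,0],[-1,0,0,8,0,0,0],[-1,0,0,10,0,0,0],[-1,0,0,10,0,0,0]]]'; python3 sh.py 484 137.5 51 88.5
```

```text
time_s: 13.25
eef_pos: [483.9, 137.5, 50.5]
orientation: [0.013, 1.0, -0.0, -0.001]
contact_force: [-11.8, -1.2, 22.7]
gripper_width: 0.0
grip_force: 11.4
shift [-0.1  0.  -0.5] turn [-0.  -0.2  0. ] t 13.25
```

At the stop (22.7 N against the 8 N needed, tip at 42.5 mm). Hold a little more, then release.

```bash
python3 -m crank '[[[-1,0,0,0,0,0,0],[-1,0,0,0,0,0,0],[-1,0,0,0,0,0,0],[-1,0,0,-15,0,0,0],[-1,0,0,-35,0,0,0],[-1,0,0,-65,0,0,0],[-1,0,0,-120,0,0,0],[-1,0,0,-170,0,0,0]]]'; python3 -m crank '[[[-1,-20,100,-10,0,0,0],[-1,-50,130,-10,0,0,0],[-1,-50,130,-10,0,0,0],[-1,-50,130,-10,0,0,0],[-1,-50,130,-10,0,0,0]]]'; python3 - <<'E'
from h import *
c=cam('wrist');w=c['image'][60:300,120:420];s=cam('scene')['image'][165:235,280:390]
cv2.imwrite('pics/end.png',np.hstack([cv2.resize(w,(400,320),interpolation=2),cv2.resize(s,(400,320),interpolation=2)]))
E
```

```text
time_s: 14.25
eef_pos: [484.5, 137.4, 220.0]
orientation: [0.013, 1.0, 0.0, 0.001]
contact_force: [1.2, -0.3, 0.3]
gripper_width: 0.009
grip_force: 0.0
time_s: 14.88
eef_pos: [537.1, 265.0, 228.0]
orientation: [0.013, 1.0, -0.0, -0.0]
contact_force: [-0.4, -0.4, -0.1]
gripper_width: 0.008
grip_force: 0.0
```

View pics/end.png

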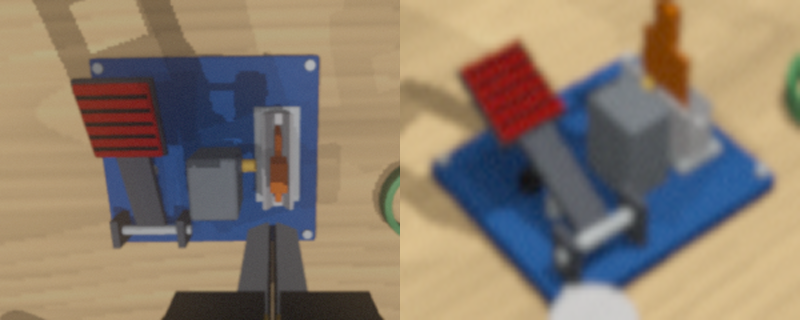

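The plaque stands upright in the slot (278,165 left half), and the pedal is back up (120,118). The gripper touches nothing.

```bash
python3 -c "
from station import *
print(close_job())"
```

```text
the job is handed in; nothing more can be done
None
```

I seated the orange plaque in the press slot and let it go, held the pedal at its stop for about half a second and let it spring back up, then handed the job in at about 15 s; the last pictures show the plaque standing and the pedal up.

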